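# Push a plate home under the bridge of a drill jig

### The job

Load the loose aluminium plate into the drill jig: push it flat along the bench with your fingers, through the flared mouth and under the low bridge, until its leading short edge rests against the end stop. Only push it, do not lift or tip it, and leave the other things where they are. Finish with the fingers clear of everything.

Things in the scene. Friction and masses are not known exactly. Their poses are not given: they have to be found in the camera images.
- plate_centre (a point): centre (8 mm up) of the loose flat aluminium plate, 120 mm long (x), 88 mm wide (y), 16 mm thick (z), about 0.45 kg, flat on the bench, four small dark marks near its corners. Its +x end faces the jig's mouth, up to 0.4 rad askew, its centre up to 30 mm beside the jig's centre line and 175 to 200 mm before its origin. Most grippers cannot span its width.
- drill_jig: dark steel drill jig, fixed. Origin on the bench, midway between the rails, below the drill bush; +x is the loading direction, z up. Two rails 20 mm high, inner faces at y = +-46 mm, x = -32 to +60 mm; no floor plate. Bridge over x = -20 to +20 mm, headroom 20 mm, top 32 mm high (bush 42 mm). Plate fully home: its centre over x = 0, y = 0, its rear 28 mm still in front of the rails.
- jig_mouth (a point): middle of the jig's open mouth, 8 mm above the bench, at x = -54 mm in the jig's frame. Here the flared lead-ins (20 mm high) are about 122 mm apart; they narrow to the rails at x = -32 mm.
- jig_stop (a point): middle of the face of the jig's end stop, 8 mm above the bench, at x = +60 mm in the jig's frame; the plate's leading edge must rest here. The stop is 26 mm high.
- disc: bystander: dark steel disc, 57 mm across, 8 mm high; origin at its underside's centre
- vee_block: bystander: steel V-block, 60 x 50 mm, 40 mm high; origin at its underside's centre
- torch: bystander: black torch, 116 mm long, 28 mm thick, lying along its y; origin at its underside's centre
- micrometer: bystander: micrometer, 128 mm long (y), 16 mm high; origin at its underside's centre
- marker: bystander: marker pen, 130 mm long (y), 18 mm high; origin at its underside's centre
- plate: the same aluminium plate; origin at the centre of its underside, axes as above

How it is judged:
By the outcome, as a careful person would: the job done as asked, in the order asked, and still so for the second after the job is handed in, with the robot touching nothing.
It also fails if it takes over 67 s, if anything falls off the work surface, if the arm or the gripper's body presses on something with over 40 N, if the wrist force passes 120 N, or if a joint passes its speed limit or range.

### The arm

A 6-joint arm with a two-finger parallel gripper is mounted at the origin on a cart in front of the work surface, level with it; the furniture and walls round the work are solid. World frame = base frame: x ahead of the robot, y to its left, z up, the work surface at z = 0. Lengths are in mm, angles in rad, forces in N, time in s.
With the tool pointing down it reaches from about 350 to 775 mm from the base axis. Payload 7.3 kg.
Tool frame: the origin (TCP) lies midway between the tips of the shut fingers; the grasp point (between the pads) lies 19 mm behind it; z points along the fingers, y is the direction in which the jaws open and shut (so a half turn about z gives the same grasp; the last joint's range is limited). The gripper opens to 92 mm and grips with 3 to 60 N. Pads are 19 mm wide; open, the fingers measure 130 mm over their backs; the gripper's body (75 mm by 190 mm) begins 47 mm behind the grasp point.
Start: joints at [0.98, 0.342, 1.524, -0, 1.275, -0.146], TCP at [225.886, 473.944, 201.841] pointing down, gripper open.
Joint ranges: [-2.53, 2.53], [-0.77, 2.02], [0.04, 2.7], [-1, 4.14], [0.28, 2.66], [-3.11, 3.11]. Speed limits (rad/s): [2.57, 2.57, 3.14, 3.14, 3.14, 3.14].

### API

Orientations are given as [roll, pitch, yaw] about the fixed x, y, z axes, in that order (R = Rz(yaw) Ry(pitch) Rx(roll)).
In Python, from plant import sensors, imaging, ticket gives the robot as it stands. The module is installed in compiled form; this text tells all that it offers.
- The arm moves only by the tool arm_command, never from a script. Its argument "increments" is one flat list of numbers, 5 for each row, row after row: the closure, from 0 (fully open) to 1 (shut), then the shift along the tool's x, y, z in mm, then the turn about the tool's z in degrees. In form: [hand, dx, dy, dz, spin, hand, dx, dy, dz, spin, ...]. A call has 1 to 20 rows; each row is the pose to reach, as a shift and turn from the pose commanded when the call began, along the tool's axes at that moment; what a row does not reach only later rows make up. A row lasts 1/8 s, in which the tool goes at most 62.5 mm and 10.7 degrees, less where a joint would pass 70% of its speed; a pose out of reach is approached as far as the arm can. A call with a gripper value outside its range is refused whole. The fingers move at their own pace and stop on an object; the grip force is fixed at half the most. Time passes only in rows, so rows that repeat a pose let the fingers close. It gives the time, the measured TCP pose, the force and the opening at its end, in the units of the state.
- sensors.get_obs(): the state, without advancing time (a new reading comes with each control period).
- imaging.capture(name): name is "scene" or "top" or "wrist"; returns the picture (384x512x3 uint8, blue, green, red); there is no depth.
- imaging.calibration(name): a dict with "fx", "fy", "cx", "cy" (pixels), "D" ([k1, k2, p1, p2, k3] as OpenCV has them; the pictures are not rectified), "world_to_cam" (4x4, takes a point from world to camera coordinates); the wrist camera has in their place "hand_eye" (4x4, takes a point from camera to tool coordinates, whose origin is the TCP and whose axes are the flange's). Camera axes: x right, y down, z forward; pixel columns grow to the right and rows downward; lengths in mm; the calibration is good to about 2 mm. A picture is of the moment at which its call begins: read the wrist's pose just before it. calibration takes no time and is no camera call.
- ticket.close_job(): hands the job in, once; it reports no verdict.
The state is a dict: "time": time; "joint_positions": joint angles; "dq": joint speeds; "tau": joint torques, N m; "tool_pos": TCP position; "tcp_rot": TCP orientation; "contact_force": force on the tool from outside, world axes, zero at the start; "moment": the same for the moment, N m; "grip_width": finger opening in mm.
Only numpy, scipy, OpenCV 4.12 (cv2) and the standard library are available. Lean on these libraries where they do the work, as an engineer would, in place of code of your own. Each camera call takes 0.05 s, during which the arm holds its last target. There are 200 camera calls.

## Working session

There is one attempt and no reset: what is moved stays moved. The work goes in short steps, Python scripts to look and compute and a tool call to move; the robot and the scene stay as the last step left them, time stands still between calls to the robot, and variables do not carry over. Pictures are saved under pics/ and viewed, about 8 in all and at most 12, crops included, and the job is handed in when it is done.

Besides the shell and the picture viewer there is one more tool, called after "Emit:" by a JSON object that holds its "name" and its "arguments". arm_command: Moves the arm, as the interface text tells. Its arguments: {"type":"object","properties":{"increments":{"type":"array","items":{"type":"number"}}},"required":["increments"]}

```bash
mkdir -p pics; cat > h.py <<'E'
import numpy as np, cv2
from plant import sensors, imaging, ticket
from scipy.spatial.transform import Rotation as R
def cam(name,obs=None):
    c=imaging.calibration(name); K=np.array([[c['fx'],0,c['cx']],[0,c['fy'],c['cy']],[0,0,1.]])
    D=np.array(c['D'],float)
    if name=='wrist':
        T=np.eye(4);T[:3,:3]=R.from_euler('xyz',obs['tcp_rot']).as_matrix();T[:3,3]=obs['tool_pos']
        W=np.linalg.inv(T@np.array(c['hand_eye']))
    else: W=np.array(c['world_to_cam'])
    return K,D,W
def ray(cm,px,z):
    K,D,W=cm; u=cv2.undistortPoints(np.array(px,float).reshape(-1,1,2),K,D).reshape(-1,2)
    d=np.c_[u,np.ones(len(u))]@W[:3,:3]; o=-W[:3,:3].T@W[:3,3]
    return o+d*((z-o[2])/d[:,2])[:,None]
def proj(cm,P):
    K,D,W=cm; return cv2.projectPoints(np.array(P,float).reshape(-1,1,3),cv2.Rodrigues(W[:3,:3])[0],W[:3,3],K,D)[0].reshape(-1,2)
def shot(name,fn):
    o=sensors.get_obs(); im=imaging.capture(name); cv2.imwrite('pics/'+fn,im); return o,im
E
python3 - <<'E'
from h import *
print(sensors.get_obs())
o,im=shot('top','top0.png');o2,im2=shot('scene','scene0.png')
cv2.imwrite('pics/both.png',cv2.resize(np.vstack([im,im2]),None,fx=.78,fy=.78))
for n in('top','scene'):
  K,D,W=cam(n);print(n,-W[:3,:3].T@W[:3,3],W[:3,:3].round(2).tolist(),K[0,0])
E
```

```text
{'time': 0.0, 'joint_positions': array([ 9.79984406e-01,  3.42759697e-01,  1.52503421e+00, -1.40783169e-06,
        1.27537993e+00, -1.45963560e-01]), 'dq': array([ 0.0001206 , -0.00139596, -0.00071739, -0.00031563,  0.00017228,
        0.00033264]), 'tau': array([-4.10248185e-05, -4.31236124e+01, -2.44217938e+01,  7.16508483e-02,
        5.60653768e-02, -1.59213514e-04]), 'tool_pos': array([225.6289938 , 473.54587846, 201.11980138]), 'tcp_rot': array([-3.14002809e+00, -2.28644000e-04,  2.69674452e+00]), 'contact_force': array([ 0.338032  , -0.12534719,  0.71431978]), 'moment': array([-0.00675086, -0.00078319,  0.03915623]), 'grip_width': 91.86095829220136}
top [ 484.04169102   -4.36106736 1297.94574931] [[0.03, -1.0, 0.02], [-1.0, -0.03, -0.09], [0.09, -0.02, -1.0]] 464.90515480666556
scene [1771.29657816   57.62316105  540.1804574 ] [[-0.07, 1.0, -0.01], [0.38, 0.02, -0.92], [-0.92, -0.07, -0.38]] 447.71645548733943
```

View pics/top0.png

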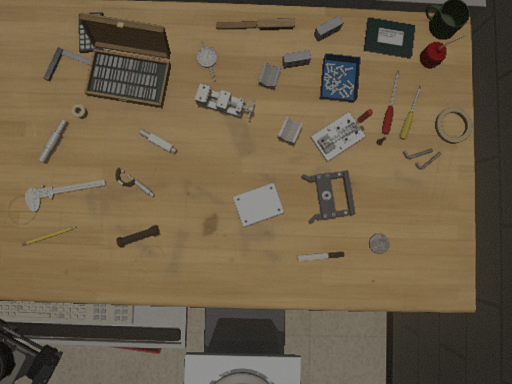

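View pics/scene0.png

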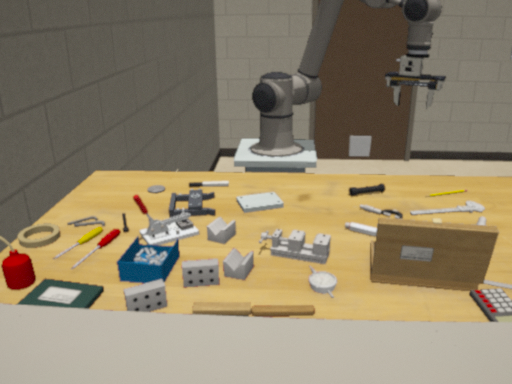

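The top view shows the plate at about (258,205) and the jig at about (331,196). The mouth faces left in the image (world +y), and the stop is at column ~350. The marker is below the jig at (320,256), and the wider bench clutter is clear of the push lane.

```bash
python3 - <<'E'
from h import *
im=cv2.imread('pics/top0.png');cm=cam('top')
hsv=cv2.cvtColor(im,cv2.COLOR_BGR2HSV)
m=((hsv[...,1]<60)&(hsv[...,2]>130)).astype(np.uint8)
m[:, :225]=0;m[:,292:]=0;m[:170]=0;m[240:]=0
c=max(cv2.findContours(m,0,2)[0],key=cv2.contourArea)
b=cv2.boxPoints(cv2.minAreaRect(c));P=ray(cm,b,16)
print(b,P.round(1),np.linalg.norm(P-np.roll(P,1,0),axis=1),P.mean(0))
j=((hsv[...,2]<110)&(hsv[...,1]<90)).astype(np.uint8);j[:, :298]=0;j[:,360:]=0;j[:165]=0;j[225:]=0
c=max(cv2.findContours(j,0,2)[0],key=cv2.contourArea)
b=cv2.boxPoints(cv2.minAreaRect(c));P=ray(cm,b,20);print(cv2.contourArea(c),b,P.round(1),np.linalg.norm(P-np.roll(P,1,0),axis=1))
cr=im[150:280,220:400];cv2.imwrite('pics/crop.png',cv2.resize(cr,None,fx=4.4,fy=4.4,interpolation=cv2.INTER_CUBIC))
E
```

```text
[[232.04976 196.33937]
 [273.35294 181.58824]
 [283.9638  211.29863]
 [242.66061 226.04976]] [[ 582.7   44.6   16. ]
 [ 627.3  -68.5   16. ]
 [ 545.7 -100.    16. ]
 [ 501.7   12.7   16. ]] [ 87.03655344 121.56476865  87.46670278 120.94510511] [564.32591369 -27.83214816  16.        ]
1518.0 [[301.69626 175.04727]
 [347.60757 167.90552]
 [355.08682 215.98651]
 [309.1755  223.12827]] [[ 647.6 -146.6   20. ]
 [ 671.8 -274.9   20. ]
 [ 538.2 -297.3   20. ]
 [ 514.9 -170.    20. ]] [134.6657096  130.49978486 135.42100178 129.35405961]
```

View pics/crop.png

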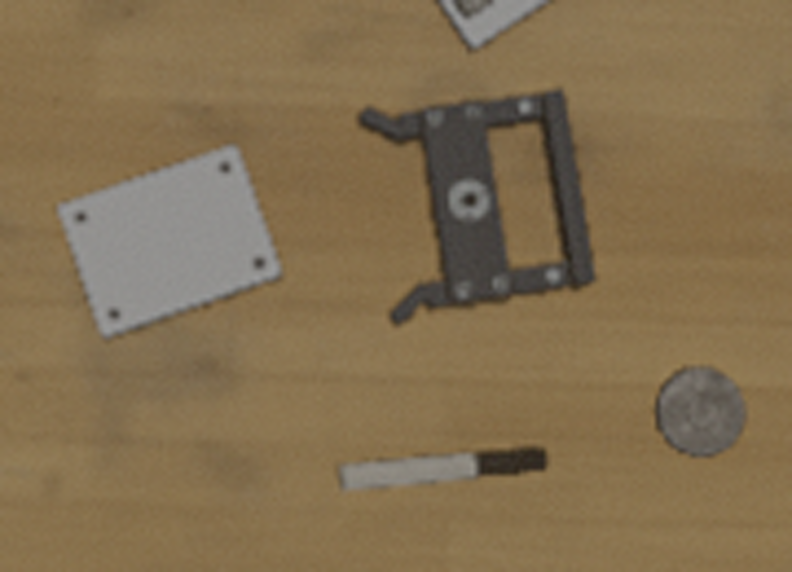

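```bash
cat >> h.py <<'E'
def inc(x,y,z,ang):
    "increments to world pose, ang = direction (deg) of tool y axis"
    o=sensors.get_obs(); M=R.from_euler('xyz',o['tcp_rot']).as_matrix()
    a0=np.degrees(np.arctan2(M[1,1],M[0,1])); d=M.T@(np.array([x,y,z])-o['tool_pos'])
    return d.round(1), round(-((ang-a0+180)%360-180),1)
E
python3 - <<'E'
from h import *
print(ray(cam('top'),[[220+469/4.4,150+200/4.4]],42))
print(inc(540,65,200,21.5))
E
```

```text
[[ 590.9586496  -213.32699743   42.        ]]
(array([-459.6, -233.6,    1.4]), np.float64(43.0))
```

Emit:
{"name": "arm_command", "arguments": {"increments": [0.46,-60,-30,0,10,0.46,-120,-60,0,20,0.46,-180,-90,0,30,0.46,-230,-117,0,40,0.46,-280,-142,0,43,0.46,-330,-168,0,43,0.46,-380,-193,0,43,0.46,-430,-218,0,43,0.46,-460,-234,0,43,0.46,-460,-234,0,43,0.46,-460,-234,0,43,0.46,-460,-234,0,43]}}

```text
time: 1.6
tool_pos: [539.8, 65.8, 201.9]
tcp_rot: [-3.141, -0.0, 1.948]
contact_force: [-0.4, -0.7, 0.1]
grip_width: 49.6
```

```bash
python3 - <<'E'
from h import *
o,im=shot('wrist','w1.png');print(o['time'],o['tool_pos'],o['tcp_rot'],o['grip_width'],o['joint_positions'])
E
```

```text
1.6 [539.8026582   65.82487583 201.86690272] [-3.14143773e+00 -3.64072197e-04  1.94772579e+00] 49.6148396109305 [-1.97912205e-02  3.76635004e-01  1.47182597e+00  2.86902418e-04
  1.29341525e+00 -3.96799312e-01]
```

View pics/w1.png

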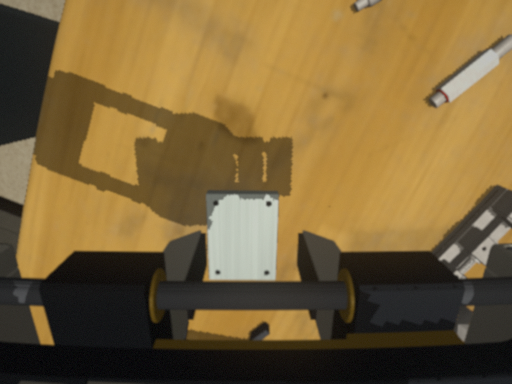

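The plate's rear edge is at row ~190, columns 207–278, and it's square to the jaws. The camera is on the side away from the jig, so I'll turn the tool half a turn to look toward it.

Emit:
{"name": "arm_command", "arguments": {"increments": [0.46,0,0,0,10,0.46,0,0,0,20,0.46,0,0,0,30,0.46,0,0,0,40,0.46,0,0,0,50,0.46,0,0,0,60,0.46,0,0,0,70,0.46,0,0,0,80,0.46,0,0,0,90,0.46,0,0,0,100,0.46,0,0,0,110,0.46,0,0,0,120,0.46,0,0,0,130,0.46,0,0,0,140,0.46,0,0,0,150,0.46,0,0,0,160,0.46,0,0,0,170,0.46,0,0,0,180,0.46,0,0,0,180,0.46,0,0,0,180]}}

```text
time: 4.15
tool_pos: [540.3, 65.2, 201.9]
tcp_rot: [-3.141, 0.0, -1.191]
contact_force: [0.9, -0.4, 0.3]
grip_width: 49.4
```

```bash
python3 - <<'E'
from h import *
o,im=shot('wrist','w2.png');print(o['time'],o['tool_pos'],o['tcp_rot'],o['joint_positions'][5])
print(imaging.calibration('wrist')['hand_eye'])
cm=cam('wrist',o)
# predicted from top: plate centre+corners, jig origin(bush), mouth, stop
e=np.array([.183,-.983]);n=np.array([.983,.183]);O=np.array([591,-213.3])
f=lambda x,y,z:[*(O+x*e+y*n),z]
print(proj(cm,[[564.3,-27.8,16],f(0,0,42),f(-54,61,20),f(-54,-61,20),f(60,0,26)]))
E
```

```text
4.15 [540.28051519  65.21671287 201.92538311] [-3.14139688e+00  3.05524833e-05 -1.19117642e+00] 2.7411500783702776
[[ 7.54916873e-04 -9.51738298e-01 -3.06909827e-01  8.44528573e+01]
 [ 9.99999664e-01  8.16427271e-04 -7.20357612e-05  3.13927235e-02]
 [ 3.19128745e-04 -3.06909669e-01  9.51738595e-01 -1.83621692e+02]
 [ 0.00000000e+00  0.00000000e+00  0.00000000e+00  1.00000000e+00]]
[[ 262.82671775   77.5577484 ]
 [ 313.70648881 -127.57832317]
 [ 237.2695696   -69.94462197]
 [ 356.83640975  -41.9025126 ]
 [ 323.81676153 -180.33137924]]
```

View pics/w2.png

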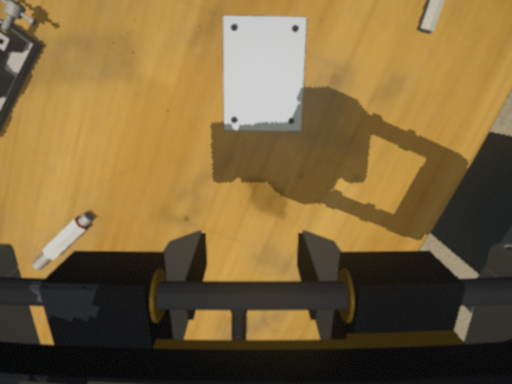

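```bash
cat >> h.py <<'E'
e=np.array([.183,-.983]);n=np.array([.983,.183]);O=np.array([591,-213.3])
J=lambda x,y:O+x*e+y*n
toJ=lambda P:np.c_[(np.asarray(P)[:,:2]-O)@e,(np.asarray(P)[:,:2]-O)@n]
def plate(im,cm,z=16):
    hsv=cv2.cvtColor(im,cv2.COLOR_BGR2HSV)
    m=((hsv[...,1]<60)&(hsv[...,2]>100)).astype(np.uint8)
    return m
E
python3 - <<'E'
from h import *
im=cv2.imread('pics/w2.png');o=sensors.get_obs();cm=cam('wrist',o)
P=ray(cm,[[235,27.5],[295,28.5],[292,121],[234.5,120.5]],16)
print(P.round(1),toJ(P).round(1),toJ(P).mean(0))
v=toJ(P);print(np.arctan2(*(v[0]-v[3])[::-1]),np.arctan2(*(v[1]-v[2])[::-1]),v[0]-v[3],v[0]-v[1])
for x,y,z in[(-155,97,80),(-155,97,6),(-155,63,6)]: print(inc(*J(x,y),z,190.5))
E
```

```text
[[610.5 -64.   16. ]
 [551.7 -86.6  16. ]
 [516.1   3.1  16. ]
 [576.3  26.6  16. ]] [[-143.2   46.5]
 [-131.7  -15.4]
 [-226.4  -34.1]
 [-238.5   29.5]] [-184.95350113    6.63219046]
0.17679967008563233 0.19437219316302157 [95.31400142 17.0292894 ] [-11.4488214   61.92964709]
(array([144.1, -69.3, 121.9]), np.float64(11.2))
(array([144.1, -69.2, 195.9]), np.float64(11.2))
(array([137.5, -35.9, 195.9]), np.float64(11.2))
```

Emit:
{"name": "arm_command", "arguments": {"increments": [1,50,-24,0,8,1,100,-48,0,11,1,144,-69,0,11,1,144,-69,50,11,1,144,-69,100,11,1,144,-69,150,11,1,144,-69,180,11,1,144,-69,194,11,1,144,-69,194,11,1,144,-69,194,11]}}

```text
time: 5.45
tool_pos: [658.6, -44.0, 9.5]
tcp_rot: [-3.139, -0.001, -1.387]
contact_force: [-0.1, -0.1, -0.5]
grip_width: -0.1
```

```bash
python3 - <<'E'
from h import *
o=sensors.get_obs();print(o['time'],o['tool_pos'],o['contact_force'],o['grip_width'],toJ([o['tool_pos']]),inc(*J(-155,63),8,190.5))
E
```

```text
5.45 [658.63232312 -44.02025381   9.51973353] [-0.11702545 -0.06704021 -0.51015303] -0.08727922530665072 [[-154.02527538   97.46076718]] (array([-0.9, 34.5,  1.4]), np.float64(0.0))
```

Emit:
{"name": "arm_command", "arguments": {"increments": [1,0,6,1,0,1,0,12,1,0,1,0,16,1,0,1,0,20,1,0,1,0,24,1,0,1,0,28,1,0,1,0,31,1,0,1,0,34,1,0,1,0,34,1,0]}}

```text
time: 6.58
tool_pos: [623.9, -50.1, 6.9]
tcp_rot: [-3.142, 0.0, -1.387]
contact_force: [-0.6, 0.2, -0.3]
grip_width: 0.2
```

```bash
python3 - <<'E'
from h import *
o,im=shot('wrist','w3.png');print(o['time'],o['tool_pos'],o['contact_force'])
o,im2=shot('top','t3.png')
cv2.imwrite('pics/v3.png',np.hstack([im,cv2.resize(im2[130:290,210:370],(384,384),interpolation=cv2.INTER_CUBIC)])[:, :800])
E
```

```text
6.575 [623.88238022 -50.09145804   6.86390876] [-0.59557058  0.19237276 -0.29707141]
```

View pics/v3.png

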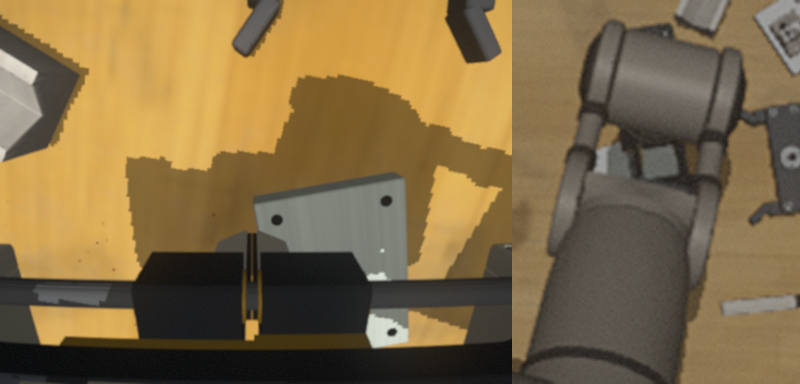

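The wrist view shows plate marks at (276,220), (386,201) and (392,332), with the flare tips at the top around (240,48) and (485,55).

```bash
python3 - <<'E'
from h import *
o=sensors.get_obs();cm=cam('wrist',o)
P=ray(cm,[[276.5,220],[386.5,201],[392,332]],16);v=toJ(P)
print(P.round(1),v.round(1),(v[0]+v[2])/2)
print(np.degrees(np.arctan2(*(v[1]-v[2])[::-1])),np.degrees(np.arctan2(*(v[0]-v[1])))*-1)
print('flare tips',toJ(ray(cm,[[233,42],[250,55],[470,61],[500,60]],20)).round(1), 'fing',toJ([o['tool_pos']]))
E
```

```text
[[611.9 -63.2  16. ]
 [551.5 -86.4  16. ]
 [516.9   3.6  16. ]] [[-143.7   48. ]
 [-132.   -15.6]
 [-226.7  -33.1]] [-185.21927437    7.45098261]
10.483705116219332 10.437173967210779
flare tips [[-48.2  71.7]
 [-54.3  63.4]
 [-54.7 -49.2]
 [-53.4 -65.9]] fing [[-154.38877969   62.45019213]]
```

The plate hasn't moved, so the tips must be thinner than I assumed. I'll keep pushing.

Emit:
{"name": "arm_command", "arguments": {"increments": [1,0,3,0,0,1,0,6,0,0,1,0,9,0,0,1,0,12,0,0,1,0,12,0,0]}}

```text
time: 7.3
tool_pos: [612.0, -52.3, 6.9]
tcp_rot: [3.142, 0.0, -1.387]
contact_force: [-0.1, 0.4, 0.3]
grip_width: 0.3
```

```bash
cat >> h.py <<'E'
def marks(im,seeds,r=14):
    "dark-mark centroids near seed pixels, within the plate"
    g=cv2.cvtColor(im,cv2.COLOR_BGR2GRAY).astype(float);out=[]
    for u,v in seeds:
        u,v=int(u),int(v);w=g[v-r:v+r+1,u-r:u+r+1];yy,xx=np.where(w<w.min()+25)
        out.append((u-r+xx.mean(),v-r+yy.mean()))
    return out
def looks(im,cm):
    "dark round blobs, candidates for marks"
    g=cv2.cvtColor(im,cv2.COLOR_BGR2GRAY)
    b=cv2.adaptiveThreshold(g,255,0,1,25,25)
    r=[]
    for c in cv2.findContours(b,0,2)[0]:
        a=cv2.contourArea(c);(x,y),(w,h),_=cv2.minAreaRect(c)
        if 20<a<160 and max(w,h)<2*min(w,h): r.append((x,y))
    for p in r: print(np.round(p,1),toJ(ray(cm,[p],16)).round(1))
E
python3 - <<'E'
from h import *
o,im=shot('wrist','w4.png');print(o['time'],toJ([o['tool_pos']]),o['tool_pos'][2],o['contact_force'])
looks(im,cam('wrist',o))
E
```

```text
7.3 [[-154.40065207   50.10141588]] 6.8635833045603905 [-0.09062146  0.36238194  0.32303674]
[374.5 332. ] [[-226.4  -33.2]]
[255.5 219.5] [[-143.4   47.9]]
[365.5 200.5] [[-131.7  -15.5]]
[293.   97.5] [[-74.8  28.6]]
[466.1   4.3] [[-27.  -57.9]]
[228.   5.] [[-30.6  61.7]]
```

View pics/w4.png

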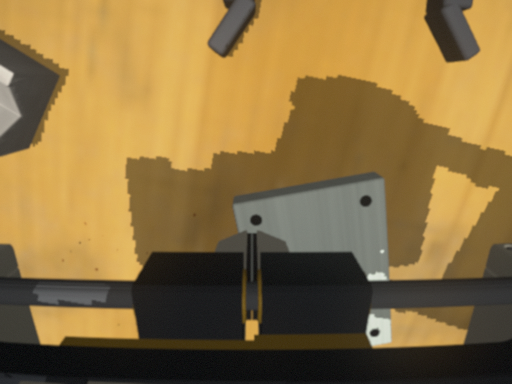

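```bash
python3 - <<'E'
from h import *
o=sensors.get_obs();cm=cam('wrist',o);t=o['tool_pos']
print('tip px',proj(cm,[t,t+[0,0,19],[*J(-145,50),7]]), o['joint_positions'],o['tcp_rot'])
E
```

```text
tip px [[251.73826252 230.17392293]
 [251.74677712 244.28929773]
 [252.27564302 216.16663532]] [-2.09950743e-01  7.04662523e-01  1.48699487e+00  1.28350347e-04
  9.49766249e-01  2.74816480e+00] [-3.14139654e+00  3.16310308e-05 -1.38739389e+00]
```

```bash
python3 - <<'E'
from h import *
o,im=shot('scene','s5.png')
cm=cam('scene');t=o['tool_pos'];q=proj(cm,[t,t+[0,0,9.1]]);print(q)
# plate top-corner predictions
c=np.array([-185.2,7.4]);a=np.radians(10.5);Q=[[*J(*(c+np.array([[np.cos(a),-np.sin(a)],[np.sin(a),np.cos(a)]])@[x,y])),16] for x,y in[(60,44),(60,-44),(-60,-44),(-60,44)]]
p=proj(cm,Q);print(p)
cr=im[130:260,180:330]
cr=cv2.resize(cr,None,fx=4.5,fy=4.5,interpolation=cv2.INTER_CUBIC)
for u in q: cv2.circle(cr,tuple(((u-[180,130])*4.5).astype(int).tolist()),3,(0,0,255),1)
for u in p: cv2.circle(cr,tuple(((u-[180,130])*4.5).astype(int).tolist()),3,(0,255,0),1)
cv2.imwrite('pics/s5c.png',cr)
E
```

```text
[[250.51044209 208.51022733]
 [250.46093783 205.60706407]]
[[243.72992628 207.62158678]
 [236.01609063 196.03288885]
 [273.93836608 191.27126507]
 [283.73799042 202.28877745]]
```

View pics/s5c.png

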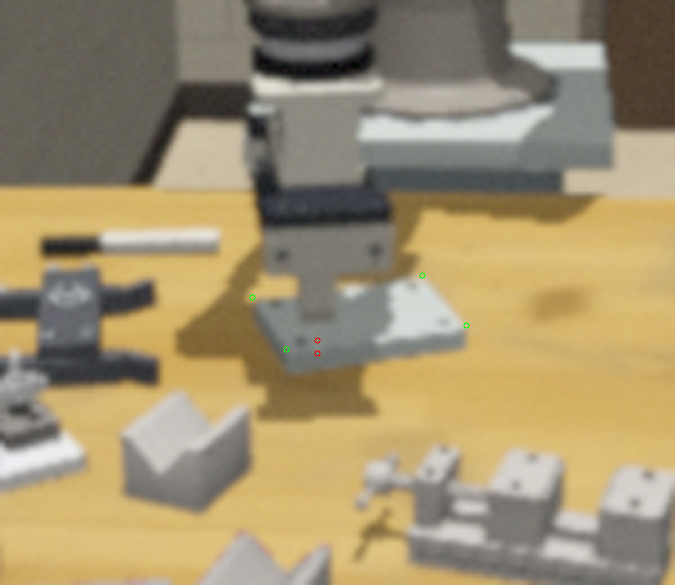

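In the scene crop the fingertip ends at about (317,318), roughly 20 mm above the reported TCP and hovering over the plate, which hasn't moved. The wrist view agrees, putting the front of the tip at row 232 instead of ~216. The real tips therefore sit about 20 mm short of the reported TCP. I'll back off over clear bench and feel for it, watching the force.

Emit:
{"name": "arm_command", "arguments": {"increments": [1,0,-20,0,0,1,0,-44,0,0,1,0,-44,0,0,1,0,-44,3,0,1,0,-44,5,0,1,0,-44,5,0]}}

```text
time: 8.15
tool_pos: [654.8, -44.3, 1.6]
tcp_rot: [3.141, 0.0, -1.388]
contact_force: [-0.7, -0.3, 0.5]
grip_width: 0.5
```

Emit:
{"name": "arm_command", "arguments": {"increments": [1,0,0,2,0,1,0,0,4,0,1,0,0,4,0]}}

```text
time: 8.52
tool_pos: [655.3, -44.2, -2.4]
tcp_rot: [3.141, 0.0, -1.387]
contact_force: [-0.4, 0.1, -0.9]
grip_width: 0.3
```

TCP z reads below the bench with no contact, which confirms the offset. I'll keep lowering carefully.

Emit:
{"name": "arm_command", "arguments": {"increments": [1,0,0,2,0,1,0,0,4,0,1,0,0,6,0,1,0,0,6,0]}}

```text
time: 9.02
tool_pos: [655.3, -44.2, -8.5]
tcp_rot: [3.141, 0.0, -1.387]
contact_force: [-0.7, 0.4, -1.2]
grip_width: 0.6
```

```bash
python3 - <<'E'
from h import *
o,w=shot('wrist','w6.png');_,im=shot('scene','s6.png');print(o['time'],o['tool_pos'],o['contact_force'])
cm=cam('scene');q=proj(cm,[o['tool_pos'],o['tool_pos']+[0,0,20]]);print(q)
a=cv2.resize(im[140:240,200:300],(384,384),interpolation=cv2.INTER_CUBIC)
cv2.imwrite('pics/v6.png',np.hstack([a,cv2.resize(w[180:276,204:300],(384,384),interpolation=cv2.INTER_CUBIC)]))
E
```

```text
9.025 [655.33149217 -44.1982543   -8.45128366] [-0.69731144  0.36247096 -1.24786079]
[[252.14544547 220.04550791]
 [252.04324499 213.54098591]]
```

View pics/v6.png

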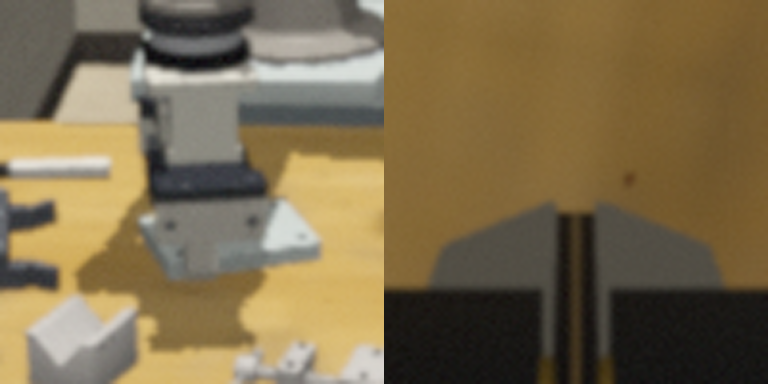

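Emit:
{"name": "arm_command", "arguments": {"increments": [1,0,0,2,0,1,0,0,3,0,1,0,0,4,0,1,0,0,4,0]}}

```text
time: 9.62
tool_pos: [655.4, -44.2, -12.3]
tcp_rot: [3.141, 0.0, -1.387]
contact_force: [0.0, 0.3, 0.1]
grip_width: 0.2
```

Emit:
{"name": "arm_command", "arguments": {"increments": [1,0,0,1,0,1,0,0,2,0,1,0,0,2,0]}}

```text
time: 10.0
tool_pos: [655.4, -44.2, -14.3]
tcp_rot: [3.141, 0.0, -1.387]
contact_force: [0.6, -0.3, 0.6]
grip_width: 0.5
```

Emit:
{"name": "arm_command", "arguments": {"increments": [1,0,0,1,0,1,0,0,2,0,1,0,0,2,0]}}

```text
time: 10.38
tool_pos: [655.4, -44.2, -16.3]
tcp_rot: [3.141, 0.0, -1.387]
contact_force: [0.8, 0.1, -0.6]
grip_width: 0.2
```

Emit:
{"name": "arm_command", "arguments": {"increments": [1,0,10,0,0,1,0,18,0,0,1,0,22,0,0,1,0,26,0,0,1,0,29,0,0,1,0,32,0,0,1,0,32,0,0]}}

```text
time: 11.25
tool_pos: [624.2, -50.3, -15.9]
tcp_rot: [-3.141, -0.0, -1.387]
contact_force: [1.2, -0.1, 1.7]
grip_width: 0.4
```

```bash
python3 - <<'E'
from h import *
o,im=shot('wrist','w7.png');print(o['time'],toJ([o['tool_pos']]),o['tool_pos'][2],o['contact_force'])
looks(im,cam('wrist',o))
E
```

```text
11.25 [[-154.15711348   62.50221011]] -15.881995570823342 [ 1.1584065  -0.12292246  1.71354638]
[295.  236.5] [[-143.1   40.1]]
[417.6 221.7] [[-135.1  -23.5]]
[63. 71.] [[-61.1 148.4]]
```

Emit:
{"name": "arm_command", "arguments": {"increments": [1,0,-4,0,0,1,7,-4,0,0,1,7,1,0,0,1,7,4,0,0,1,7,7,0,0,1,7,10,0,0,1,7,10,0,0]}}

```text
time: 12.18
tool_pos: [615.2, -58.9, -16.0]
tcp_rot: [3.142, 0.0, -1.387]
contact_force: [1.4, 0.1, 1.2]
grip_width: 0.4
```

```bash
python3 - <<'E'
from h import *
o,im=shot('wrist','w8.png');print(o['time'],toJ([o['tool_pos']]),o['tool_pos'][2],o['contact_force'])
looks(im,cam('wrist',o))
E
```

```text
12.175 [[-147.37919497   52.08958808]] -16.007036354400068 [1.37324342 0.06674904 1.24278727]
[416. 244.] [[-141.1  -35.1]]
[292.5 100.7] [[-68.5  33.6]]
[46.7 88.3] [[-61.7 147. ]]
[227.5   6.8] [[-29.5  62.4]]
```

Emit:
{"name": "arm_command", "arguments": {"increments": [1,0,-20,0,0,1,0,-20,-50,0,1,0,-20,-100,0,0.3,-40,0,-140,0,0.3,-90,30,-150,0,0.3,-140,56,-150,0,0.3,-140,56,-150,0,0.3,-140,56,-150,0]}}

```text
time: 13.22
tool_pos: [535.0, 68.6, 133.8]
tcp_rot: [3.141, -0.0, -1.387]
contact_force: [-0.2, -0.7, -0.5]
grip_width: 45.7
```

```bash
python3 - <<'E'
from h import *
o,im=shot('wrist','w9.png');print(o['time'],toJ([o['tool_pos']]),o['tool_pos'][2],o['grip_width'])
cm=cam('wrist',o);looks(im,cm)
E
```

```text
13.225 [[-287.31814954   -3.4634725 ]] 133.7784145048195 45.74908698743126
[219.8 128.8] [[-239.2   26.1]]
[289.  126.5] [[-237.1  -37.8]]
[213.  16.] [[-143.5   29.5]]
[288.5  12.5] [[-140.7  -34.5]]
```

View pics/w9.png

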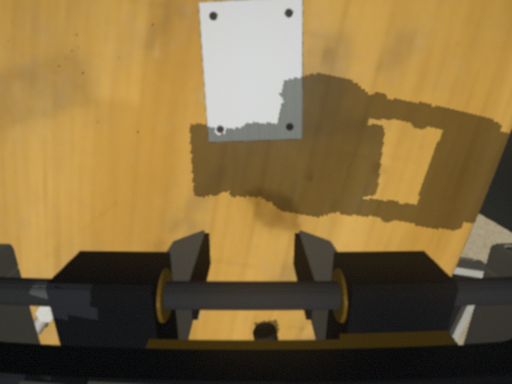

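The plate is now nearly straight: centre about (-190,-4) in the jig frame and ~2° askew, with marks at (213,16), (288,12), (220,129) and (289,126). Next I lower the fork behind it and push.

Emit:
{"name": "arm_command", "arguments": {"increments": [0.3,0,0,50,0,0.3,0,0,100,0,0.3,0,0,130,0,0.3,0,0,142,0,0.3,0,0,150,0,0.3,10,0,150,0,0.3,20,0,150,0,0.3,27,0,150,0,0.3,34,0,150,0,0.3,41,-1,150,0,0.3,48,-1,150,0,0.3,55,-1,150,0,0.3,62,-1,150,0,0.3,69,-1,150,0,0.3,76,-2,150,0,0.3,83,-2,150,0,0.3,90,-2,150,0,0.3,90,-2,150,0]}}

```text
time: 15.52
tool_pos: [553.4, -20.4, -16.3]
tcp_rot: [-3.141, -0.001, -1.388]
contact_force: [-0.4, 0.4, 0.2]
grip_width: 64.6
```

```bash
python3 - <<'E'
from h import *
o,im=shot('wrist','w10.png');print(o['time'],toJ([o['tool_pos']]),o['tool_pos'][2],o['grip_width'],o['contact_force'])
cm=cam('wrist',o);looks(im,cm)
E
```

```text
15.525 [[-196.54214802   -1.64105749]] -16.32008266922956 64.624573756763 [-0.4102142   0.38830194  0.19653111]
[367.3 255.8] [[-196.9  -63.1]]
[323.  213.5] [[-172.6  -37.5]]
[195.  213.5] [[-172.6   26.9]]
[164.5 178.2] [[-154.1   40.9]]
[107.5 174.8] [[-152.3   69.1]]
[336.5   4.5] [[-77.4 -37.7]]
[184.5   4.5] [[-77.6  26.9]]
```

View pics/w10.png

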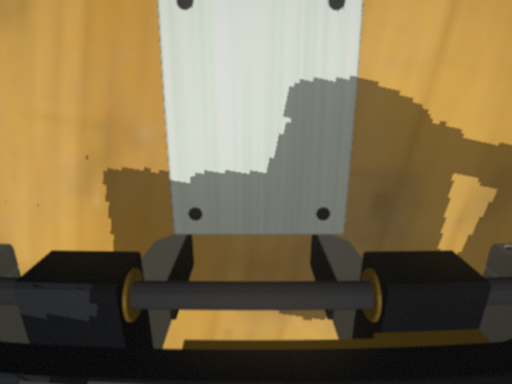

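Two-finger contact has squared the plate: centre (-125,-5.3), angle ~0. I'll shift about 6 mm sideways while pushing to the rails.

Emit:
{"name": "arm_command", "arguments": {"increments": [0.3,5,-1,0,0,0.3,10,-2,0,0,0.3,15,-3,0,0,0.3,20,-4,0,0,0.3,25,-5,0,0,0.3,30,-6,0,0,0.3,34,-6,0,0,0.3,38,-6,0,0,0.3,38,-6,0,0]}}

```text
time: 16.7
tool_pos: [566.5, -56.0, -16.0]
tcp_rot: [-3.141, -0.0, -1.387]
contact_force: [0.6, -0.2, 0.1]
grip_width: 64.1
```

```bash
python3 - <<'E'
from h import *
o,im=shot('wrist','w11.png');print(o['time'],toJ([o['tool_pos']]),o['tool_pos'][2],o['contact_force'],o['moment'])
cm=cam('wrist',o);looks(im,cm)
E
```

```text
16.7 [[-159.07677989    4.6659482 ]] -16.029704755698162 [ 0.63047721 -0.21772771  0.10997925] [ 0.18248812  0.11750502 -0.02258406]
[329.5 313.5] [[-196.5  -39.6]]
[322.  213.5] [[-135.2  -30.8]]
[195. 214.] [[-135.5   33.3]]
[165.4 176.7] [[-116.    46.8]]
[334.5   4.5] [[-39.9 -30.5]]
[183.   5.] [[-40.2  33.9]]
```

The plate is at the rail entry, centred (+1.4 mm) and square, with no force. Pushing straight in.

Emit:
{"name": "arm_command", "arguments": {"increments": [0.3,4,0,0,0,0.3,8,0,0,0,0.3,12,0,0,0,0.3,16,0,0,0,0.3,20,0,0,0,0.3,24,0,0,0]}}

```text
time: 17.5
tool_pos: [570.7, -79.5, -16.1]
tcp_rot: [-3.141, 0.0, -1.387]
contact_force: [2.4, 3.6, 1.4]
grip_width: 64.6
```

Emit:
{"name": "arm_command", "arguments": {"increments": [0.3,5,0,0,0,0.3,10,0,0,0,0.3,15,0,0,0,0.3,20,0,0,0,0.3,25,0,0,0,0.3,30,0,0,0,0.3,35,0,0,0,0.3,40,0,0,0]}}

```text
time: 18.5
tool_pos: [577.8, -119.0, -16.3]
tcp_rot: [3.141, 0.0, -1.387]
contact_force: [0.9, 3.6, 1.3]
grip_width: 64.3
```

```bash
python3 - <<'E'
from h import *
o,im=shot('wrist','w12.png');print(o['time'],toJ([o['tool_pos']]),o['tool_pos'][2],o['contact_force'],o['moment'])
cm=cam('wrist',o);looks(im,cm)
E
```

```text
18.5 [[-95.1302214    4.23519563]] -16.266067854334224 [0.90408696 3.59048867 1.27927194] [ 0.65137282 -0.09783437  0.04335054]
[143.9 314.1] [[-133.2   65.9]]
[193.  214.5] [[-71.7  33.9]]
[320.4 214.3] [[-71.6 -30.4]]
[162.6 180.1] [[-53.7  47.8]]
[394.  88.] [[-10.1 -60.4]]
[117.5  85.5] [[-9.1 65.1]]
[401.  21.] [[ 18.3 -60.5]]
[111.5  20. ] [[18.5 65. ]]
```

Emit:
{"name": "arm_command", "arguments": {"increments": [0.3,4,0,0,0,0.3,8,0,0,0,0.3,12,0,0,0,0.3,16,0,0,0,0.3,19,0,0,0,0.3,19,0,0,0]}}

```text
time: 19.3
tool_pos: [581.2, -137.9, -16.2]
tcp_rot: [3.142, -0.0, -1.387]
contact_force: [-0.3, -0.7, 0.8]
grip_width: 64.5
```

Emit:
{"name": "arm_command", "arguments": {"increments": [0.3,1,0,0,0,0.3,2,0,0,0,0.3,3,0,0,0,0.3,3,0,0,0]}}

```text
time: 19.8
tool_pos: [581.7, -140.4, -16.2]
tcp_rot: [3.142, -0.0, -1.387]
contact_force: [-0.4, 1.9, 0.7]
grip_width: 63.9
```

Emit:
{"name": "arm_command", "arguments": {"increments": [0.3,1,0,0,0,0.3,2,0,0,0,0.3,2,0,0,0]}}

```text
time: 20.18
tool_pos: [582.2, -142.5, -16.2]
tcp_rot: [-3.141, -0.0, -1.387]
contact_force: [0.1, 1.6, -0.9]
grip_width: 64.2
```

Emit:
{"name": "arm_command", "arguments": {"increments": [0.3,1,0,0,0,0.3,2,0,0,0,0.3,2,0,0,0]}}

```text
time: 20.55
tool_pos: [582.5, -144.0, -16.2]
tcp_rot: [3.142, 0.0, -1.387]
contact_force: [0.3, 2.5, 0.4]
grip_width: 64.5
```

Emit:
{"name": "arm_command", "arguments": {"increments": [0.3,1,0,0,0,0.3,1,0,0,0]}}

```text
time: 20.8
tool_pos: [582.5, -144.0, -16.2]
tcp_rot: [3.141, 0.002, -1.387]
contact_force: [-0.8, 7.4, 2.0]
grip_width: 64.0
```

```bash
python3 - <<'E'
from h import *
o,im=shot('wrist','w13.png');print(o['time'],toJ([o['tool_pos']]),o['contact_force'],o['moment'])
cm=cam('wrist',o);looks(im,cm)
E
```

```text
20.8 [[-69.64415798   4.27448787]] [-0.76181657  7.40563439  1.98466371] [ 1.19074106  0.21235469 -0.03168535]
[320.  214.5] [[-46.2 -30.1]]
[192.5 214.5] [[-46.2  34.2]]
[387.  151.5] [[-13.8 -60.4]]
[124.  150.5] [[-13.4  65.3]]
[394.   91.5] [[ 13.9 -60.5]]
[118.3  90.3] [[14.4 64.9]]
[333.5   5.5] [[ 49.1 -30.4]]
[181.5   5. ] [[49.2 34.1]]
```

It has stalled at the expected place (plate centre x ≈ +1.5 by my jig estimate). One more small push to confirm the stop.

Emit:
{"name": "arm_command", "arguments": {"increments": [0.3,1,0,0,0,0.3,1,0,0,0]}}

```text
time: 21.1
tool_pos: [582.5, -144.1, -16.2]
tcp_rot: [3.141, 0.003, -1.387]
contact_force: [-0.7, 10.6, 2.4]
grip_width: 64.0
```

Emit:
{"name": "arm_command", "arguments": {"increments": [0.3,-5,0,0,0,0.3,-15,0,0,0,0.3,-35,0,0,0,0.3,-35,0,-40,0,0.3,-35,0,-90,0,0.3,-35,0,-140,0,0.3,-35,0,-180,0,0.3,-35,0,-180,0]}}

```text
time: 22.1
tool_pos: [578.2, -111.4, 167.5]
tcp_rot: [-3.135, -0.004, -1.387]
contact_force: [1.3, -0.7, -0.2]
grip_width: 64.3
```

```bash
python3 - <<'E'
from h import *
o,im=shot('wrist','w14.png');print(o['time'],o['tool_pos'],o['contact_force'])
looks(im,cam('wrist',o));
E
```

```text
22.1 [ 578.17847932 -111.38980431  167.51132187] [ 1.25801831 -0.67840882 -0.18207699]
[  4.5 242. ] [[-190.8  306.7]]
[ 39.  243.3] [[-191.4  261.3]]
[208.8 180.3] [[-113.    53.3]]
[416.8 151.9] [[ -80.8 -168.7]]
[420.9 136.6] [[ -64.5 -170.7]]
[207.7 124.2] [[-53.4  52.1]]
[288.5 117. ] [[-46.  -30.4]]
[225.5 116.5] [[-45.6  33.7]]
[256.5  65. ] [[4.1 2.4]]
[68.8 24.9] [[ 44.5 185.7]]
[290.5  14.5] [[ 49.9 -29.5]]
[223.5  14.5] [[49.9 33.8]]
```

View pics/w14.png

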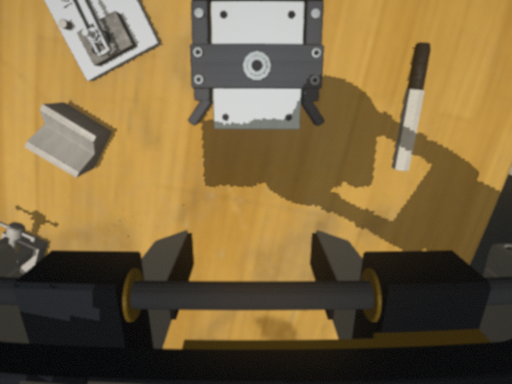

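The plate sits straight between the rails under the bridge, with the marks symmetric about the bush. The marker and V-block are undisturbed. I'll retreat and do a final numeric check from the top camera.

Emit:
{"name": "arm_command", "arguments": {"increments": [0.3,-50,0,0,0,0.3,-100,0,0,0,0.3,-150,0,0,0,0.3,-200,0,0,0,0.3,-250,0,0,0,0.3,-250,0,0,0]}}

```text
time: 22.9
tool_pos: [528.7, 137.3, 162.0]
tcp_rot: [3.138, 0.001, -1.382]
contact_force: [0.0, -0.5, 0.5]
grip_width: 64.1
```

```bash
python3 - <<'E'
from h import *
o,im=shot('wrist','w15.png');cm=cam('wrist',o)
im14=cv2.imread('pics/w14.png')
_,t=shot('top','t15.png');t0=cv2.imread('pics/top0.png');ct=cam('top')
print(o['time'],o['contact_force'])
# brightness profile in top view along jig axis lines y=+-25, z=16: plate->stop transition, bare gap would look like bench (yellow)
hsv=cv2.cvtColor(cv2.resize(t,None,fx=1,fy=1),cv2.COLOR_BGR2HSV)
for y in(-20,2,22):
  px=proj(ct,[[*J(x,y),16] for x in range(-72,85,4)])
  s=cv2.remap(hsv,px[:,0].astype(np.float32),px[:,1].astype(np.float32),1)[:,0]
  print(y,[(x,int(a[1]),int(a[2])) for x,a in zip(range(-72,85,4),s)])
# bystander change vs start (disc, marker, vee, torch, micrometer)
d=cv2.absdiff(cv2.GaussianBlur(t,(5,5),0),cv2.GaussianBlur(t0,(5,5),0)).max(2)
n_,l,st,_=cv2.connectedComponentsWithStats((d>35).astype(np.uint8))
print([s.tolist() for s in st[1:] if s[4]>15])
E
```

```text
22.9 [ 0.01379542 -0.4850996   0.45399892]
-20 [(-72, 112, 142), (-68, 113, 144), (-64, 108, 127), (-60, 8, 130), (-56, 3, 156), (-52, 5, 157), (-48, 4, 154), (-44, 6, 155), (-40, 4, 154), (-36, 6, 154), (-32, 7, 155), (-28, 6, 154), (-24, 4, 156), (-20, 14, 113), (-16, 26, 72), (-12, 15, 73), (-8, 18, 79), (-4, 18, 77), (0, 19, 77), (4, 23, 77), (8, 21, 74), (12, 19, 76), (16, 24, 75), (20, 18, 90), (24, 5, 145), (28, 4, 157), (32, 5, 154), (36, 6, 154), (40, 4, 155), (44, 4, 154), (48, 5, 155), (52, 6, 156), (56, 1, 156), (60, 18, 91), (64, 26, 74), (68, 22, 77), (72, 24, 76), (76, 102, 125), (80, 112, 140), (84, 110, 139)]
2 [(-72, 115, 139), (-68, 117, 140), (-64, 111, 126), (-60, 27, 124), (-56, 5, 155), (-52, 5, 154), (-48, 6, 153), (-44, 6, 154), (-40, 5, 153), (-36, 5, 154), (-32, 5, 154), (-28, 5, 154), (-24, 4, 157), (-20, 8, 125), (-16, 24, 68), (-12, 19, 73), (-8, 3, 125), (-4, 7, 125), (0, 18, 94), (4, 45, 58), (8, 20, 89), (12, 9, 127), (16, 5, 104), (20, 16, 82), (24, 4, 146), (28, 5, 155), (32, 5, 155), (36, 4, 154), (40, 6, 154), (44, 5, 153), (48, 3, 154), (52, 6, 1
[... 394 characters left out ...]
, 77), (0, 20, 74), (4, 18, 74), (8, 18, 77), (12, 16, 78), (16, 22, 74), (20, 11, 86), (24, 6, 144), (28, 5, 155), (32, 6, 154), (36, 3, 153), (40, 4, 153), (44, 3, 154), (48, 4, 153), (52, 5, 155), (56, 6, 150), (60, 16, 93), (64, 26, 69), (68, 14, 77), (72, 18, 75), (76, 88, 101), (80, 106, 124), (84, 98, 127)]
[[123, 165, 116, 187, 7695], [331, 178, 18, 33, 452], [302, 182, 19, 33, 489], [234, 184, 49, 42, 1315], [192, 196, 5, 7, 32], [140, 198, 46, 9, 256], [130, 201, 3, 6, 17], [131, 235, 9, 8, 52], [193, 282, 7, 8, 42], [126, 287, 5, 7, 27], [173, 307, 12, 41, 245], [133, 328, 47, 14, 571], [0, 334, 63, 50, 2195], [137, 348, 23, 5, 64], [128, 350, 4, 25, 44], [183, 354, 72, 30, 1844]]
```

```bash
python3 -c "
from plant import ticket
print(ticket.close_job())"
```

```text
the job is handed in; nothing more can be done
None
```

The plate is in the drill jig with its leading edge against the end stop, and I handed the job in at about 23 s of the 67 s allowed. I straightened it with a light push on its side. Then I pushed it with both fingers on its rear edge, through the mouth and under the bridge, until it would go no further.

**Final checks**
- **Seating:** the last 1 mm steps moved nothing, and the push force rose from 2.5 N to 10.6 N. The top view shows plate right up to the stop, with no bench showing between, on three lines across its width. The plate lies straight, with its corner marks even about the drill bush.
- **Other objects:** comparing the top view from before and after shows changes only at the plate, the jig and where the arm was. Anything under the arm's silhouette could not be compared.
- **Arm:** the fingers ended about 350 mm from the jig and well above the bench, with no contact force.

**What disagreed**
- **Fingertip position:** the real fingertips sit roughly 20 mm short of the reported TCP. My first side push passed above the plate without touching it. I then lowered the fingers step by step while watching the force, and pushed with the TCP reading about z = -16 mm.
- **Jig position:** the final readings put the seated plate 1.5 to 2 mm off my first estimate of the jig's position, which is within the stated camera accuracy.

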